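# Slide a corner bracket along the jig rail into its corner pocket

## Robot

A 6-joint arm with a two-finger parallel gripper is mounted at the origin on the work surface. World frame = base frame: x ahead of the robot, y to its left, z up, the work surface at z = 0. Lengths are in m, angles in rad, forces in N, time in s.
With the tool pointing down it reaches from about 0.3 to 0.875 m from the base axis. Payload 6.4 kg.
Tool frame: the origin (TCP) lies at the centre of the arm's flange, where the gripper is bolted on; the fingertips stand 173 mm ahead of it and the grasp point (between the pads) lies 155 mm ahead of it (manip.nose_length is the distance from the TCP to the fingertips, in m); z points along the fingers, y is the line along which they close (so a half turn about z gives the same grasp; the last joint's range is limited). The gripper opens to 85 mm and grips with 20 to 120 N. Pads are 22 mm wide; open, the fingers measure 114 mm over their backs; the gripper's body (76 mm by 85 mm) begins 54 mm behind the grasp point. The pads swing forward as they close: fully open they stand 13 mm farther back than shut.
Start: joints at [1.061, 0.181, 1.607, -0, 1.354, -0.206], TCP at [0.172, 0.549, 0.405] pointing down, gripper open.
Joint ranges: [-2.99, 2.99], [-0.89, 2.07], [0.3, 2.58], [-1.14, 4.28], [0, 2.63], [-3.12, 3.12]. Speed limits (rad/s): [2.57, 2.57, 3.01, 3.14, 3.14, 3.14].

## Interface

Orientations are given as a unit quaternion [w, x, y, z].
In Python, from cell import manip gives the robot as it stands.
- The arm moves only by the tool servo_tool, never from a script. Its arguments are lists of equal length, an entry for each row: "twist": the turn, a rotation vector about the tool's x, y, z normalised to -1 to 1, where 1 is 45 degrees, a list of three; "xyz": the shift along the tool's x, y, z normalised to -1 to 1, where 1 is 0.2 m, a list of three; "gripper": the opening, from 0 (shut) to 1 (fully open). A call has 1 to 20 rows; each row is the pose to reach, as a shift and turn from the pose commanded when the call began, along the tool's axes at that moment; what a row does not reach only later rows make up. A row lasts 1/8 s, in which the tool goes at most 62.5 mm and 10.7 degrees, less where a joint would pass 70% of its speed; a pose out of reach is approached as far as the arm can. A call with a number of a shift or a turn outside -1 to 1 is refused whole. A call with a gripper value outside its range is refused whole. The fingers move at their own pace and stop on an object; the grip force is fixed at half the most. Time passes only in rows, so rows that repeat a pose let the fingers close. It gives the time, the measured TCP pose, the force, the opening and the grip force at its end, in the units of the state.
- manip.read_state(): the state, without advancing time (a new reading comes with each control period).
- manip.read_camera(name): name is "side" or "top" or "wrist"; returns a dict with "pixels" (384x512x3 uint8, red, green, blue), "depth" (384x512 float32, m along the optical axis (not along the pixel's ray), 0 where there is no reading), "vfov" (degrees; the focal length in pixels is half the picture's height over the tangent of half this angle, whatever the lens; pixels are square), "cx", "cy" (the principal point, pixels), "world_to_cam" (4x4, takes a point from world to camera coordinates); the wrist camera has in their place "hand_eye" (4x4, takes a point from camera to tool coordinates, whose origin is the TCP and whose axes are the flange's). Camera axes: x right, y up, looking along -z (the intrinsics and any distortion apply to the point x, -y, -z); pixel columns grow to the right and rows downward; lengths in m; the calibration is good to about 2 mm. A picture is of the moment at which its call begins: read the wrist's pose just before it.
- manip.sign_off(): hands the job in; it is judged then, once.
The state is a dict: "time_s": time; "joints": joint angles; "dq": joint speeds; "effort": joint torques, N m; "tcp_pos": TCP position; "orientation": TCP orientation; "force": force on the tool from outside, world axes, zero at the start; "wrist_torque": the same for the moment, N m; "opening": finger opening in m; "grip_force": force on a finger pad.
Only numpy, scipy, OpenCV 4.12 (cv2) and the standard library are available. Lean on these libraries where they do the work, as an engineer would, in place of code of your own. Each camera call takes 0.05 s, during which the arm holds its last target. There are 200 camera calls.

## Task

Without pinching it or picking it up, use your fingertips to push the L-shaped bracket square against the long blue rail of the welding jig, about where it lies. Then keep it pressed against the rail and drag it along into the corner pocket, between the yellow end stop and the small brass pin, until it sits flush against both the rail and the end stop; then take your hand away. Leave everything else on the jig and on the table where it is.

Things in the scene. Friction and masses are not known exactly. Their poses are not given: they have to be found in the camera images.
- jig: Fixed welding jig: dark steel plate, 220 mm (its x) by 320 mm (its y), 12 mm thick, flat on the table; origin at the centre of its underside. It carries the blue rail, the yellow end stop and the brass pin.
- rail_mid (a point): Middle of the blue rail's working face, at the plate's surface: jig (80, 0, 12) mm; axes as the jig's. The face looks to jig -x. The rail is 20 mm wide, 300 mm long along jig y, 22 mm high above the plate.
- pocket (a point): The corner on the plate's top surface, jig (80, -130, 12) mm, where the working faces of rail and end stop meet; axes as the jig's: the rail runs along +y from here. The yellow end stop runs 85 mm along the jig's x, is 20 mm wide and 22 mm high above the plate, and its working face looks to jig +y.
- pin_foot (a point): Foot of the fixed brass locating pin, on its axis at the plate's surface: jig (-1, -118, 12) mm. Pin 10 mm in diameter, 22 mm high. The bracket's 70 mm leg passes between pin and rail with 6 mm to spare.
- bracket: Loose flat L of bare metal, about 0.22 kg, 12 mm thick, legs 70 mm long outside, 22 mm wide, on the jig plate off the rail, turned under 0.3 rad from the jig. Origin: outer corner, underside. Rail leg along its +y (x -22 to 0 mm), leading leg along its -x (y 0 to 22 mm); inner corner, open to -x and +y, at (-22, 22) mm. Seated, its origin and axes match pocket.
- bracket_tail (a point): The free end of the bracket's rail leg, at its outer edge on the underside: (0, 70, 0) mm in the bracket's frame.
- bolt: Steel bolt standing on its head on the near part of the jig plate, head 26 mm wide, 45 mm tall; origin at the centre of its underside. Not to be moved.
- bush: Brass stepped bush standing on the near part of the jig plate, flange 26 mm wide, 30 mm tall; origin at the centre of its underside. Not to be moved.
- hammer: Hammer, 280 mm long, lying on the table to the left. Not to be moved.
- pliers: Red-handled pliers, 155 mm long, lying on the table to the right. Not to be moved.
- marker: Yellow paint marker, 130 mm long, lying on the table to the right. Not to be moved.
- magnet: Red square welding magnet, 100 x 100 x 18 mm, lying flat on the table to the right. Not to be moved.
- jar: Jar, 66 mm across and 85 mm tall, standing on the table to the left. Not to be moved.
Things that resemble listed ones, but are neither listed nor needed, are in the scene too. There is more than one size of the bracket; the one meant has the size given above.

How it is judged:
On the way, in this order (a step that is already met when the one before it is completed fails the run):
1. the bracket lies flat on the plate against the rail (both ends of its rail leg within 3 mm), still more than 55 mm from the end stop (x of each of bracket, bracket_tail in the frame of pocket above -0.003 m and z of bracket in the frame of pocket below 0.003 m and y of bracket in the frame of pocket above 0.055 m), for 0.1 s.
2. the bracket passes 20 to 50 mm before the end stop, still against the rail (within 3 mm) (x of each of bracket, bracket_tail in the frame of pocket above -0.003 m and z of bracket in the frame of pocket below 0.003 m and y of bracket in the frame of pocket between 0.02 and 0.05 m), for 0.05 s.
At the end, for the whole second after the job is handed in: The bracket lies flat on the plate, at rest, in the corner: both ends of its rail leg within 3 mm of the rail, its corner within 3 mm of the end stop, square to within 0.04 rad (x of each of bracket, bracket_tail in the frame of pocket above -0.003 m and z of bracket in the frame of pocket below 0.003 m and y of bracket in the frame of pocket below 0.003 m and angle between the x axis of bracket and the x axis of pocket, either way round below 0.04 rad and angle between bracket's own z axis and vertical below 0.05 rad and linear speed of bracket below 0.01 m/s); the robot touches nothing.
It fails at once if the bracket is lifted more than 6 mm off the plate or tipped by more than 0.15 rad (z of any of bracket, bracket_tail in the frame of pocket above 0.006 m or angle between bracket's own z axis and vertical above 0.15 rad).
It fails at once if another thing on the jig or the table is moved by more than 15 mm (distance of any of bolt, bush, hammer, pliers, marker, magnet, jar from where it was at the start of the episode above 0.015 m).
It also fails if it takes over 48 s, if anything falls off the work surface, if the arm or the gripper's body presses on something with over 40 N, if the wrist force passes 120 N, or if a joint passes its speed limit or range.

## Working session

There is one attempt and no reset: what is moved stays moved. The work goes in short steps, Python scripts to look and compute and a tool call to move; the robot and the scene stay as the last step left them, time stands still between calls to the robot, and variables do not carry over. Pictures are saved under pics/ and viewed, at most 10 in all, crops included, and the job is handed in when it is done.

Besides the shell and the picture viewer there is one more tool, called after "Call:" in YAML: its name, and indented under it one key for each argument. servo_tool: Moves the arm, as the interface text tells. Its arguments: {"type":"object","properties":{"twist":{"type":"array"},"xyz":{"type":"array"},"gripper":{"type":"array"}},"required":["twist","xyz","gripper"]}

```bash
ls; mkdir -p pics; cat > h.py <<'E'
import numpy as np, cv2
from cell import manip
from scipy.spatial.transform import Rotation as R
def cam(name):
    s=manip.read_state(); c=manip.read_camera(name)
    if name=="wrist":
        q=np.array(s["orientation"]); T=np.eye(4); T[:3,:3]=R.from_quat(q[[1,2,3,0]]).as_matrix(); T[:3,3]=s["tcp_pos"]
        c["c2w"]=T@np.array(c["hand_eye"])
    else: c["c2w"]=np.linalg.inv(np.array(c["world_to_cam"]))
    return c
def ray(c,px,z):
    px=np.atleast_2d(np.asarray(px,float)); f=192/np.tan(np.radians(c["vfov"])/2)
    d=np.c_[(px[:,0]-c["cx"])/f,-(px[:,1]-c["cy"])/f,-np.ones(len(px))]@c["c2w"][:3,:3].T
    o=c["c2w"][:3,3]; return o+d*((z-o[2])/d[:,2])[:,None]
def save(c,n,crop=None,k=1):
    im=c["pixels"][:,:,::-1]
    if crop: im=im[crop[1]:crop[3],crop[0]:crop[2]]
    cv2.imwrite("pics/"+n,cv2.resize(im,None,fx=k,fy=k,interpolation=cv2.INTER_CUBIC))
E
python3 - <<'E'
from h import *
import pickle
for n in ["top","wrist"]:
    c=cam(n); save(c,n+"0.png",None,1.5); pickle.dump(c,open(n+".pkl","wb")); print(n,{k:c[k] for k in c if k not in("pixels","depth")})
print(manip.read_state())
E
```

```text
pics
top {'vfov': 56.5974373773596, 'cx': 252.14129352634058, 'cy': 193.1039644874405, 'world_to_cam': array([[-9.78479926e-03, -9.99950559e-01, -1.77111273e-03,
        -1.50587920e-03],
       [ 9.85632458e-01, -9.94333706e-03,  1.68611352e-01,
        -4.81582883e-01],
       [-1.68620627e-01, -9.58379596e-05,  9.85681021e-01,
        -9.86271493e-01],
       [ 0.00000000e+00,  0.00000000e+00,  0.00000000e+00,
         1.00000000e+00]]), 'c2w': array([[-9.78479926e-03,  9.85632458e-01, -1.68620627e-01,
         3.08343269e-01],
       [-9.99950559e-01, -9.94333706e-03, -9.58379596e-05,
        -6.38886792e-03],
       [-1.77111273e-03,  1.68611352e-01,  9.85681021e-01,
         1.05334677e+00],
       [ 0.00000000e+00,  0.00000000e+00,  0.00000000e+00,
         1.00000000e+00]])}
wrist {'vfov': 63.106533519303184, 'cx': 259.67942195055645, 'cy': 188.6114017732939, 'hand_eye': array([[ 4.20849501e-04,  9.46419956e-01,  3.22938213e-01,
         8.38030541e-02],
       [ 9.99999554e-01, -6.71384217e-04,  6.64406066e-04,
         1.43355165e-03],
       [ 8.45622779e-04,  3.22937789e-
[... 402 characters left out ...]
 'joints': array([ 1.06072241e+00,  1.81463424e-01,  1.60792760e+00, -4.50325558e-05,
        1.35383134e+00, -2.06298373e-01]), 'dq': array([ 7.82240994e-05, -3.71682695e-03, -2.80665251e-03,  8.11305231e-04,
        1.17489245e-03, -7.21805829e-05]), 'effort': array([ 4.05742639e-04, -4.45867217e+01, -3.52240312e+01, -2.08290785e-04,
        3.89017267e-03, -2.31869171e-05]), 'tcp_pos': array([0.17186564, 0.54846228, 0.40386643]), 'orientation': array([-2.65079110e-04,  1.51299581e-01,  9.88487619e-01, -7.70845819e-04]), 'force': array([ 0.12129274,  0.87236485, -0.97950912]), 'wrist_torque': array([-0.01380029,  0.04631535, -0.01806922]), 'grip_force': 0.0, 'opening': 0.08482041027559727}
```

View pics/top0.png

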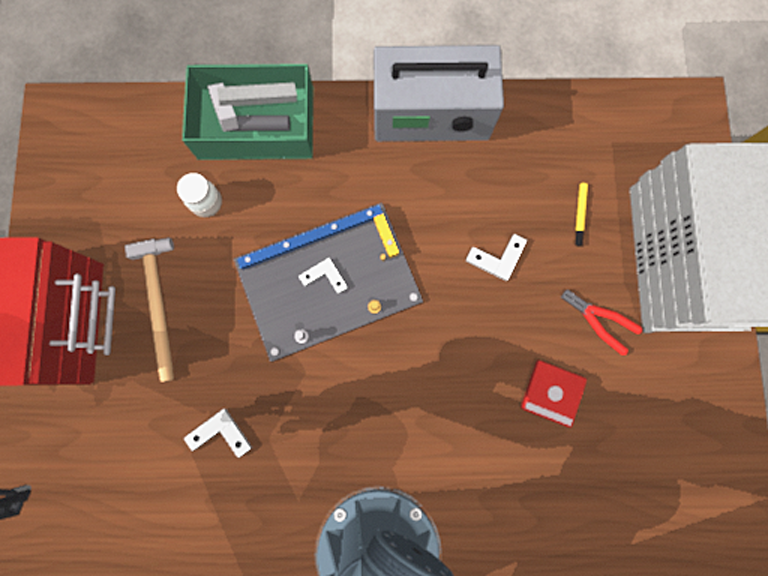

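Top view: the jig is at about (330,285), with the blue rail from (240,260) to (383,210), yellow stop at (386,235) and pin at (382,257). The bracket is at about (325,272), bush (374,306) and bolt (300,336).

```bash
cat >> h.py <<'E'
def big(m,roi=None):
    m=m.astype(np.uint8)
    if roi: k=np.zeros_like(m); k[roi[1]:roi[3],roi[0]:roi[2]]=1; m=m*k
    n,l,s,ce=cv2.connectedComponentsWithStats(m); i=1+np.argmax(s[1:,4]); return (l==i)
def masks(c):
    h=cv2.cvtColor(c["pixels"],cv2.COLOR_RGB2HSV); H,S,V=[h[:,:,i].astype(int) for i in range(3)]
    return dict(blue=(abs(H-110)<14)&(S>130)&(V>60), yel=(abs(H-27)<6)&(S>150)&(V>120), white=(S<40)&(V>170))
def wpts(c,m):
    v,u=np.nonzero(m&(c["depth"]>0)); d=c["depth"][v,u]; f=192/np.tan(np.radians(c["vfov"])/2)
    p=np.c_[(u-c["cx"])/f,-(v-c["cy"])/f,-np.ones(len(u))]*d[:,None]
    return p@c["c2w"][:3,:3].T+c["c2w"][:3,3]
def rect(c,m,z):
    v,u=np.nonzero(m); p=ray(c,np.c_[u,v],z)[:,:2]*1000
    r=cv2.minAreaRect(p.astype(np.float32)); return r,cv2.boxPoints(r)
E
python3 - <<'E'
from h import *
import pickle
c=pickle.load(open("top.pkl","rb")); M=masks(c); roi=(140,120,290,250)
for k,z in [("blue",.034),("yel",.034),("white",.024)]:
    m=big(M[k],(190,160,240,200) if k=="white" else roi); p=wpts(c,m); print(k,m.sum(),np.percentile(p[:,2],[5,50,95]).round(4))
    m2=m.copy(); v,u=np.nonzero(m&(c["depth"]>0)); m2[:]=0; ok=abs(p[:,2]-np.percentile(p[:,2],85 if k=="blue" else 60))<.005; m2[v[ok],u[ok]]=1
    r,b=rect(c,m2,z); print(r,b.round(0).tolist())
    pp=p[ok][:,:2]*1000
    print("depth",cv2.minAreaRect(pp.astype(np.float32)))
    if k=="white":
        cn=cv2.findContours(m.astype(np.uint8),0,2)[0][0]; a=cv2.approxPolyDP(cn,3,True)[:,0]; print(a.tolist(),(ray(c,a,z)*1000).round(0).tolist())
E
```

```text
blue 680 [0.0265 0.0337 0.0369]
((590.630615234375, 126.38600158691406), (21.09200668334961, 297.5394287109375), 21.026002883911133) [[527.0, 261.0], [634.0, -16.0], [654.0, -9.0], [547.0, 269.0]]
depth ((591.1036987304688, 126.37091064453125), (21.199644088745117, 297.3473205566406), 20.993358612060547)
yel 182 [0.0282 0.0338 0.0368]
((592.7246704101562, -22.40503692626953), (83.7894515991211, 20.358457565307617), 20.399808883666992) [[550.0, -27.0], [557.0, -47.0], [636.0, -17.0], [628.0, 2.0]]
depth ((592.7349853515625, -22.71662712097168), (84.17903137207031, 20.334156036376953), 20.33285903930664)
white 320 [0.0114 0.0236 0.0268]
((501.5308837890625, 101.96786499023438), (69.54328918457031, 69.82605743408203), 31.255126953125) [[454.0, 114.0], [490.0, 54.0], [549.0, 90.0], [513.0, 150.0]]
depth ((502.06939697265625, 102.17691802978516), (68.83189392089844, 70.56895446777344), 30.121976852416992)
[[199, 183], [203, 190], [216, 182], [225, 195], [230, 192], [219, 172]] [[516.0, 150.0, 24.0], [495.0, 138.0, 24.0], [519.0, 100.0, 24.0], [480.0, 73.0, 24.0], [488.0, 59.0, 24.0], [549.0, 91.0, 24.0]]
```

Call:
servo_tool:
  twist:
    - [0,0,0]
    - [0,0,0]
    - [0,0,0]
    - [0,0,0]
    - [0,0,0]
  xyz:
    - [-0.9,-0.7,0]
    - [-0.9,-0.7,0]
    - [-0.9,-0.7,0]
    - [-0.9,-0.7,0]
    - [-0.9,-0.7,0]
  gripper: [0,0,0,0,0]

```text
time_s: 0.72
tcp_pos: [0.3031, 0.3594, 0.4045]
orientation: [-0.0, 0.153, 0.988, -0.0]
force: [-0.3, 0.4, -0.6]
opening: 0.0003
grip_force: 0.0
```

Call:
servo_tool:
  twist:
    - [0,0,-0.853]
    - [0,0,-0.853]
    - [0,0,-0.853]
    - [0,0,-0.853]
    - [0,0,-0.853]
    - [0,0,-0.853]
    - [0,0,-0.853]
  xyz:
    - [-0.9,-0.7,0.3]
    - [-0.9,-0.7,0.3]
    - [-0.9,-0.7,0.3]
    - [-0.9,-0.7,0.3]
    - [-0.9,-0.7,0.3]
    - [-0.9,-0.7,0.3]
    - [-0.9,-0.7,0.3]
  gripper: [0,0,0,0,0,0,0]

```text
time_s: 1.6
tcp_pos: [0.4313, 0.1748, 0.3447]
orientation: [-0.0, -0.182, 0.983, 0.0]
force: [-0.3, 0.5, 0.3]
opening: 0.0001
grip_force: 0.0
```

Call:
servo_tool:
  twist:
    - [0,0,0]
    - [0,0,0]
    - [0,0,0]
    - [0,0,0]
  xyz:
    - [-0.15,-0.42,0.25]
    - [-0.15,-0.42,0.25]
    - [-0.15,-0.42,0.25]
    - [-0.15,-0.42,0.25]
  gripper: [0,0,0,0]

```text
time_s: 2.1
tcp_pos: [0.4894, 0.1073, 0.295]
orientation: [-0.0, -0.183, 0.983, 0.0]
force: [-0.6, 0.5, 0.6]
opening: 0.0003
grip_force: 0.0
```

```bash
python3 - <<'E'
from h import *
import pickle
c=cam("wrist"); save(c,"w1.png",None,1.5); pickle.dump(c,open("wrist.pkl","wb")); s=manip.read_state(); print(s["tcp_pos"],s["orientation"],s["joints"])
M=masks(c)
for k in M: 
    m=big(M[k]); p=wpts(c,m); print(k,m.sum(),np.percentile(p[:,2],[5,50,95]).round(4))
m=big(M["white"]); cn=max(cv2.findContours(m.astype(np.uint8),0,2)[0],key=cv2.contourArea); a=cv2.approxPolyDP(cn,6,True)[:,0]; print(a.tolist(),(ray(c,a,.024)*1000).round(0).tolist())
E
```

```text
[0.48939859 0.10744055 0.29532111] [ 3.22545400e-04 -1.82786206e-01  9.83152627e-01  1.04567232e-04] [-2.13191626e-02  1.47854215e-01  1.88524661e+00  3.75692781e-04
  1.10790289e+00 -1.95992249e+00]
blue 1533 [0.016  0.0282 0.035 ]
yel 1227 [0.0156 0.027  0.0344]
white 4565 [0.0121 0.0242 0.1337]
[[201, 169], [215, 241], [206, 246], [229, 251], [244, 244], [250, 264], [256, 237], [265, 239], [269, 256], [273, 240], [296, 236], [291, 208], [238, 216], [258, 199], [239, 192], [226, 164]] [[490.0, 59.0, 24.0], [547.0, 90.0, 24.0], [554.0, 84.0, 24.0], [551.0, 104.0, 24.0], [540.0, 114.0, 24.0], [557.0, 126.0, 24.0], [530.0, 121.0, 24.0], [529.0, 129.0, 24.0], [544.0, 138.0, 24.0], [528.0, 136.0, 24.0], [517.0, 153.0, 24.0], [495.0, 139.0, 24.0], [517.0, 100.0, 24.0], [497.0, 110.0, 24.0], [497.0, 94.0, 24.0], [478.0, 76.0, 24.0]]
```

View pics/w1.png

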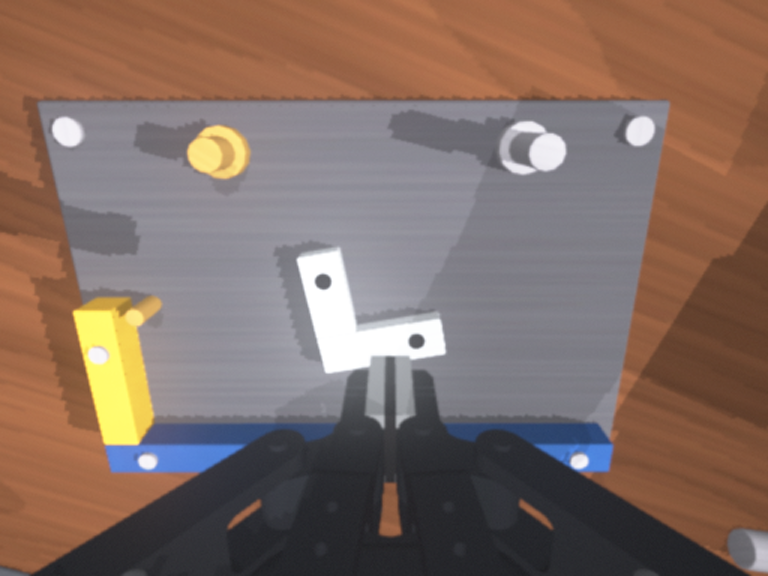

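Wrist view: the bracket's inner corner is at (357,325), outer corner (327,372) and tail (443,340), so the shut fingers fit into the inner space from directly above it. Next I descend.

Call:
servo_tool:
  twist:
    - [0,0,0]
    - [0,0,0]
    - [0,0,0]
    - [0,0,0]
    - [0,0,0]
  xyz:
    - [0,0,0.25]
    - [0,0,0.4]
    - [0,0,0.5]
    - [0,0,0.53]
    - [0,0,0.53]
  gripper: [0,0,0,0,0]

```text
time_s: 2.78
tcp_pos: [0.4898, 0.1068, 0.1893]
orientation: [0.0, -0.183, 0.983, -0.0]
force: [0.5, -0.3, 0.3]
opening: -0.0002
grip_force: 0.0
```

```bash
python3 - <<'E'
from h import *
print(manip.nose_length)
c=cam("wrist"); save(c,"w2.png",None,1.5); s=manip.read_state(); print(s["tcp_pos"],s["force"])
E
```

```text
0.1734
[0.49019728 0.10661981 0.18975153] [0.33697839 0.66082619 0.70352432]
```

View pics/w2.png

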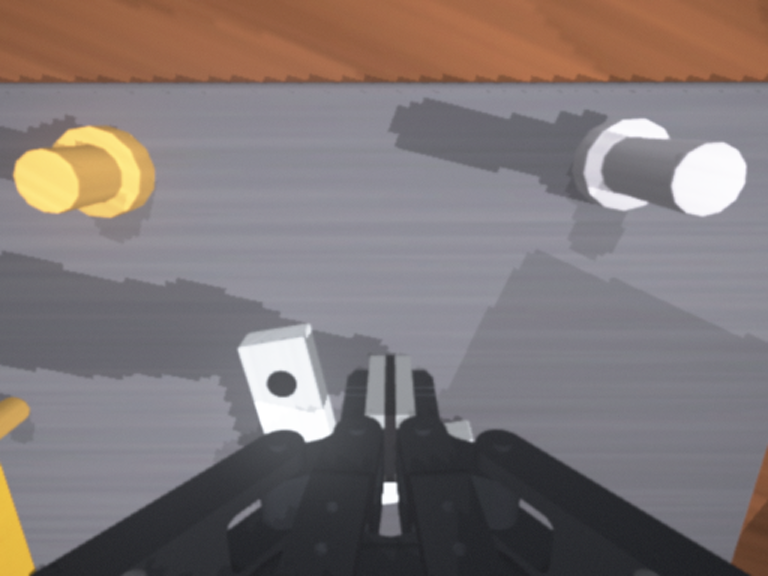

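Fingers are down inside the L, clear of both legs: leading leg at (285,380), no force. Now I push towards the rail (tool −x).

Call:
servo_tool:
  twist:
    - [0,0,0]
    - [0,0,0]
    - [0,0,0]
    - [0,0,0]
    - [0,0,0]
    - [0,0,0]
    - [0,0,0]
    - [0,0,0]
    - [0,0,0]
    - [0,0,0]
    - [0,0,0]
  xyz:
    - [-0.025,0,0]
    - [-0.05,0,0]
    - [-0.075,0,0]
    - [-0.1,0,0]
    - [-0.125,0,0]
    - [-0.15,0,0]
    - [-0.175,0,0]
    - [-0.2,0,0]
    - [-0.22,0,0]
    - [-0.24,0,0]
    - [-0.24,0,0]
  gripper: [0,0,0,0,0,0,0,0,0,0,0]

```text
time_s: 4.2
tcp_pos: [0.5351, 0.1234, 0.1888]
orientation: [0.0, -0.182, 0.983, 0.0]
force: [-0.1, 1.2, 0.1]
opening: 0.0001
grip_force: 0.0
```

```bash
cat >> h.py <<'E'
J=np.array([506.6,94.1]); a=np.radians(21.0); X=np.array([np.cos(a),np.sin(a)]); Y=np.array([-np.sin(a),np.cos(a)])
def pk(p): p=np.atleast_2d(p)[:,:2]-J; return np.c_[p@X-80,p@Y+130]
def look(n):
    c=cam("top"); save(c,n,(150,125,290,225),5); s=manip.read_state(); f=s["force"][:2]
    print("tcp pk",pk(np.array(s["tcp_pos"])*1000).round(1),"z",s["tcp_pos"][2],"force jig",(f@X).round(1),(f@Y).round(1),s["force"][2].round(1))
    m=big(masks(c)["white"],(190,150,255,200)); cn=max(cv2.findContours(m.astype(np.uint8),0,2)[0],key=cv2.contourArea); p=cv2.approxPolyDP(cn,2.5,True)[:,0]
    print(p.tolist(),pk(ray(c,p,.024)*1000).round(0).tolist())
E
python3 -c "
from h import *
look('t1.png')"
```

```text
tcp pk [[-43.1 147.2]] z 0.18878833511055454 force jig -1.0 0.7 0.2
[[219, 174], [218, 188], [221, 188]] [[-47.0, 114.0], [-86.0, 132.0], [-89.0, 124.0]]
```

View pics/t1.png

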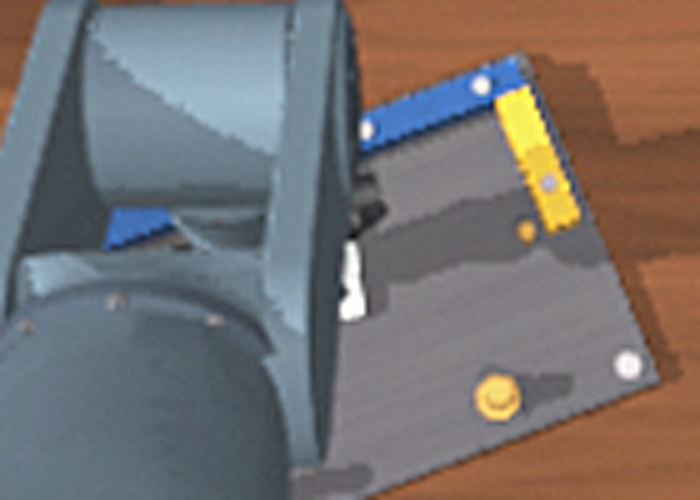

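The arm hides the bracket from the top camera (only a piece of the leading leg shows, at (352,285)), so I use the wrist and side cameras instead.

```bash
python3 - <<'E'
from h import *
w=cam("wrist"); s=cam("side")
im=np.hstack([cv2.resize(x["pixels"][:,:,::-1],(400,300)) for x in (w,s)]); 
crop=cv2.resize(w["pixels"][192:,100:356,::-1],(400,300)); crop2=s["pixels"]
cv2.imwrite("pics/ws1.png",np.vstack([im,np.hstack([crop,np.zeros_like(crop)])]))
E
```

```text
(no output)
```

View pics/ws1.png

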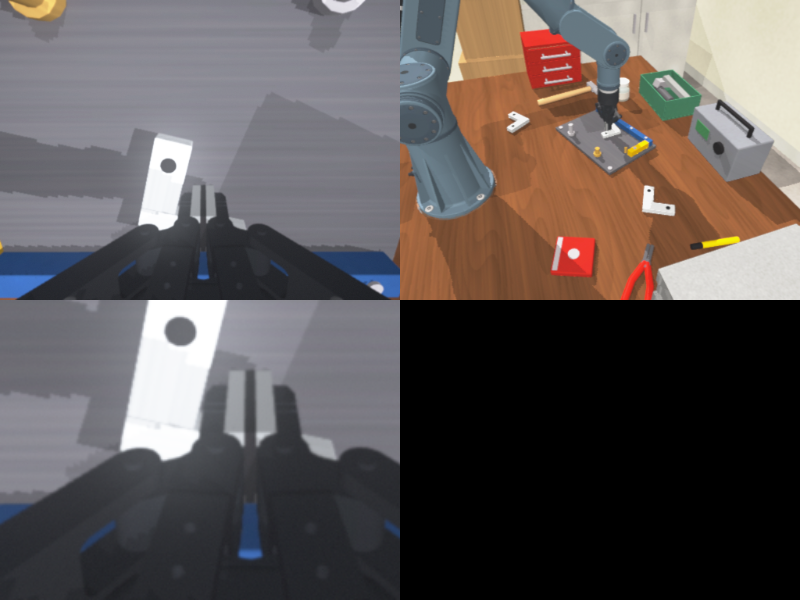

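The wrist view shows the leading leg tip at (170,140) and root at (155,220) in the upper-left panel. The bracket has turned slightly clockwise against the fingers, so I'll measure that angle.

```bash
cat >> h.py <<'E'
def leg():
    c=cam("wrist"); s=manip.read_state(); f=s["force"][:2]
    print("t",s["time_s"].__round__(2),"tcp pk",pk(np.array(s["tcp_pos"])*1000).round(1),"z",round(s["tcp_pos"][2],4),"force jig",(f@X).round(1),(f@Y).round(1),s["force"][2].round(1))
    g=cv2.cvtColor(c["pixels"],cv2.COLOR_RGB2HSV); m=big((g[:,:,1]<25)&(g[:,:,2]>205),(120,100,300,300))
    E=[]
    v0,v1=np.nonzero(m.any(1))[0][[0,-1]]; print("rows",v0,v1)
    for v in range(v0+8,v1-3,3):
        u=np.nonzero(m[v])[0]; E.append(pk(ray(c,[[u[0]-.5,v],[u[-1]+.5,v]],.024)*1000).ravel())
    E=np.array(E); E=E[np.argsort(E[:,0])]
    for o in (0,2):
        q=E[(E[:,o+1]>np.median(E[:,o+1])-8)&(E[:,o+1]<np.median(E[:,o+1])+8)][:,o:o+2]; k=np.polyfit(q[:,0],q[:,1],1); r=q[:,1]-np.polyval(k,q[:,0]); 
        q=q[abs(r)<1.5]; k=np.polyfit(q[:,0],q[:,1],1); print("edge","LR"[o//2],"x %.0f..%.0f"%(q[0,0],q[-1,0]),"y at x=-60: %.1f slope deg %.1f"%(np.polyval(k,-60),np.degrees(np.arctan(k[0]))), "rms",np.std(q[:,1]-np.polyval(k,q[:,0])).round(2))
    v,u=np.nonzero(m); P=pk(ray(c,np.c_[u,v],.024)*1000); print("tip x",np.percentile(P[:,0],0.3).round(1))
E
python3 -c "
from h import *
leg()"
```

```text
t 4.4 tcp pk [[-43.3 147.2]] z 0.1888 force jig -0.0 0.4 0.9
rows 176 293
edge L x -82..-28 y at x=-60: 114.3 slope deg -13.9 rms 0.14
edge R x -82..-26 y at x=-60: 137.1 slope deg -13.9 rms 0.38
tip x -85.7
```

Call:
servo_tool:
  twist:
    - [0,0,0]
    - [0,0,0]
    - [0,0,0]
    - [0,0,0]
    - [0,0,0]
    - [0,0,0]
  xyz:
    - [-0.01,0,0]
    - [-0.02,0,0]
    - [-0.03,0,0]
    - [-0.04,0,0]
    - [-0.045,0,0]
    - [-0.045,0,0]
  gripper: [0,0,0,0,0,0]

```text
time_s: 5.15
tcp_pos: [0.5428, 0.1263, 0.1884]
orientation: [-0.001, -0.182, 0.983, -0.0]
force: [-3.6, -2.2, 1.7]
opening: 0.0005
grip_force: 1.8
```

```bash
python3 -c "
from h import *
leg()"
```

```text
t 5.2 tcp pk [[-34.6 147.2]] z 0.1884 force jig -3.5 -1.2 0.3
rows 175 293
edge L x -75..-19 y at x=-60: 114.4 slope deg -12.0 rms 0.14
edge R x -75..-19 y at x=-60: 137.0 slope deg -11.5 rms 0.44
tip x -78.0
```

Call:
servo_tool:
  twist:
    - [0,0,0]
    - [0,0,0]
    - [0,0,0]
    - [0,0,0]
    - [0,0,0]
  xyz:
    - [-0.005,0,0]
    - [-0.01,0,0]
    - [-0.015,0,0]
    - [-0.02,0,0]
    - [-0.02,0,0]
  gripper: [0,0,0,0,0]

```text
time_s: 5.82
tcp_pos: [0.547, 0.1281, 0.1888]
orientation: [0.0, -0.182, 0.983, 0.0]
force: [-1.1, -0.2, -0.7]
opening: -0.0001
grip_force: 0.4
```

```bash
python3 -c "
from h import *
leg()"
```

```text
t 5.88 tcp pk [[-30.1 147.2]] z 0.1888 force jig -1.0 1.0 0.4
rows 182 293
edge L x -66..-15 y at x=-60: 109.3 slope deg -2.3 rms 0.14
edge R x -66..-13 y at x=-60: 132.3 slope deg -4.2 rms 0.44
tip x -69.7
```

Call:
servo_tool:
  twist:
    - [0,0,0]
    - [0,0,0]
    - [0,0,0]
    - [0,0,0]
  xyz:
    - [-0.005,0,0]
    - [-0.01,0,0]
    - [-0.015,0,0]
    - [-0.015,0,0]
  gripper: [0,0,0,0]

```text
time_s: 6.38
tcp_pos: [0.549, 0.1287, 0.1886]
orientation: [-0.001, -0.182, 0.983, -0.0]
force: [-7.6, -3.9, 5.4]
opening: -0.0002
grip_force: 3.9
```

```bash
python3 -c "
from h import *
leg()"
```

```text
t 6.42 tcp pk [[-28.1 147.1]] z 0.1886 force jig -8.1 -1.9 5.8
rows 183 293
edge L x -64..-13 y at x=-60: 107.3 slope deg 0.1 rms 0.16
edge R x -64..-13 y at x=-60: 130.7 slope deg -1.7 rms 0.6
tip x -67.7
```

Call:
servo_tool:
  twist:
    - [0,0,0]
    - [0,0,0]
    - [0,0,0]
    - [0,0,0]
    - [0,0,0]
    - [0,0,0]
    - [0,0,0]
    - [0,0,0]
    - [0,0,0]
    - [0,0,0]
  xyz:
    - [-0.005,0,0]
    - [-0.005,0,0]
    - [-0.005,-0.02,0]
    - [-0.005,-0.04,0]
    - [-0.005,-0.07,0]
    - [-0.005,-0.1,0]
    - [-0.005,-0.13,0]
    - [-0.005,-0.16,0]
    - [-0.005,-0.18,0]
    - [-0.005,-0.18,0]
  gripper: [0,0,0,0,0,0,0,0,0,0]

```text
time_s: 7.68
tcp_pos: [0.5619, 0.0961, 0.1877]
orientation: [-0.003, -0.182, 0.983, 0.001]
force: [-7.0, 0.2, 1.6]
opening: -0.0004
grip_force: 4.0
```

```bash
python3 -c "
from h import *
leg()"
```

```text
t 7.72 tcp pk [[-27.7 112.1]] z 0.1876 force jig -6.9 2.9 0.5
rows 184 293
edge L x -64..-15 y at x=-60: 79.0 slope deg 0.3 rms 0.14
edge R x -63..-16 y at x=-60: 103.0 slope deg -7.2 rms 0.65
tip x -66.5
```

Call:
servo_tool:
  twist:
    - [0,0,0]
    - [0,0,0]
    - [0,0,0]
    - [0,0,0]
    - [0,0,0]
    - [0,0,0]
    - [0,0,0]
    - [0,0,0]
    - [0,0,0]
    - [0,0,0]
  xyz:
    - [0,-0.02,0]
    - [0,-0.04,0]
    - [0,-0.07,0]
    - [0,-0.1,0]
    - [0,-0.13,0]
    - [0,-0.16,0]
    - [0,-0.19,0]
    - [0,-0.21,0]
    - [0,-0.22,0]
    - [0,-0.22,0]
  gripper: [0,0,0,0,0,0,0,0,0,0]

```text
time_s: 8.98
tcp_pos: [0.5776, 0.0553, 0.1876]
orientation: [-0.003, -0.182, 0.983, 0.001]
force: [-7.8, 1.7, 1.3]
opening: -0.0001
grip_force: 4.2
```

```bash
python3 -c "
from h import *
leg()"
```

```text
t 9.03 tcp pk [[-27.7  68.4]] z 0.1876 force jig -7.0 3.4 1.3
rows 185 293
edge L x -64..-14 y at x=-60: 35.5 slope deg 0.4 rms 0.25
edge R x -62..-16 y at x=-60: 59.3 slope deg -7.2 rms 0.68
tip x -65.6
```

Call:
servo_tool:
  twist:
    - [0,0,0]
    - [0,0,0]
    - [0,0,0]
    - [0,0,0]
    - [0,0,0]
    - [0,0,0]
    - [0,0,0]
    - [0,0,0]
  xyz:
    - [0,-0.02,0]
    - [0,-0.04,0]
    - [0,-0.065,0]
    - [0,-0.09,0]
    - [0,-0.115,0]
    - [0,-0.135,0]
    - [0,-0.15,0]
    - [0,-0.15,0]
  gripper: [0,0,0,0,0,0,0,0]

```text
time_s: 10.02
tcp_pos: [0.5884, 0.0273, 0.1876]
orientation: [-0.003, -0.182, 0.983, 0.001]
force: [-7.9, 1.1, 1.7]
opening: 0.0002
grip_force: 4.5
```

Call:
servo_tool:
  twist:
    - [0,0,0]
    - [0,0,0]
    - [0,0,0]
    - [0,0,0]
  xyz:
    - [0,-0.005,0]
    - [0,-0.01,0]
    - [0,-0.015,0]
    - [0,-0.015,0]
  gripper: [0,0,0,0]

```text
time_s: 10.52
tcp_pos: [0.5894, 0.0247, 0.1876]
orientation: [-0.003, -0.182, 0.983, 0.001]
force: [-7.8, 3.2, 1.2]
opening: -0.0002
grip_force: 4.6
```

```bash
python3 -c "
from h import *
leg()"
```

```text
t 10.57 tcp pk [[-27.6  35.6]] z 0.1876 force jig -6.5 5.4 1.9
rows 185 293
edge L x -64..-14 y at x=-60: 2.9 slope deg 0.4 rms 0.24
edge R x -62..-16 y at x=-60: 26.6 slope deg -7.2 rms 0.66
tip x -65.4
```

Estimated 3 mm left; I continue gently until the y force rises.

Call:
servo_tool:
  twist:
    - [0,0,0]
    - [0,0,0]
    - [0,0,0]
  xyz:
    - [0,-0.005,0]
    - [0,-0.01,0]
    - [0,-0.01,0]
  gripper: [0,0,0]

```text
time_s: 10.95
tcp_pos: [0.5899, 0.0233, 0.1875]
orientation: [-0.003, -0.182, 0.983, 0.002]
force: [-8.6, 4.4, 3.1]
opening: -0.0003
grip_force: 5.9
```

Call:
servo_tool:
  twist:
    - [0,0,0]
    - [0,0,0]
    - [0,0,0]
  xyz:
    - [0,-0.005,0]
    - [0,-0.01,0]
    - [0,-0.01,0]
  gripper: [0,0,0]

```text
time_s: 11.32
tcp_pos: [0.5902, 0.0226, 0.1874]
orientation: [-0.003, -0.182, 0.983, 0.003]
force: [-10.0, 10.8, 5.1]
opening: 0.0003
grip_force: 8.9
```

Call:
servo_tool:
  twist:
    - [0,0,0]
    - [0,0,0]
  xyz:
    - [-0.005,-0.005,0]
    - [-0.005,-0.005,0]
  gripper: [0,0]

```text
time_s: 11.58
tcp_pos: [0.5907, 0.0225, 0.1874]
orientation: [-0.005, -0.182, 0.983, 0.004]
force: [-14.9, 12.9, 10.5]
opening: 0.0002
grip_force: 11.8
```

```bash
python3 - <<'E'
from h import *
leg()
w=cam("wrist"); s=cam("top")
cv2.imwrite("pics/f1.png",np.hstack([cv2.resize(w["pixels"][150:384,20:332,::-1],(400,300)),cv2.resize(s["pixels"][130:205,195:295,::-1],(400,300))]))
E
```

```text
t 11.62 tcp pk [[-27.1  32.9]] z 0.1874 force jig -9.2 16.6 10.1
rows 185 293
edge L x -64..-14 y at x=-60: 1.7 slope deg 0.4 rms 0.17
edge R x -62..-16 y at x=-60: 25.5 slope deg -8.1 rms 0.76
tip x -65.2
```

View pics/f1.png

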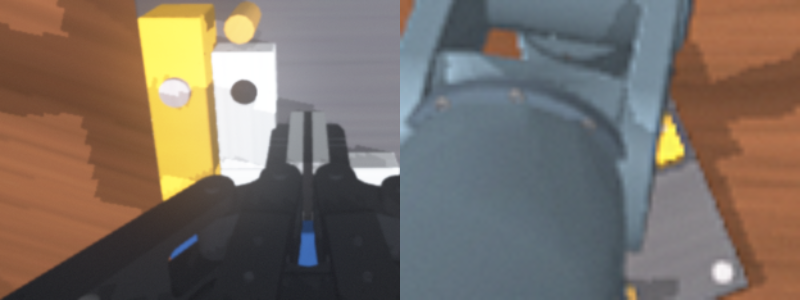

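The leading leg lies flush against the yellow stop at (215,100), clear of the pin at (240,20). I back off diagonally, then lift.

Call:
servo_tool:
  twist:
    - [0,0,0]
    - [0,0,0]
    - [0,0,0]
    - [0,0,0]
    - [0,0,0]
    - [0,0,0]
    - [0,0,0]
    - [0,0,0]
    - [0,0,0]
    - [0,0,0]
  xyz:
    - [0.01,0.01,0]
    - [0.02,0.02,0]
    - [0.035,0.035,0]
    - [0.05,0.05,0]
    - [0.05,0.05,0]
    - [0.05,0.05,-0.1]
    - [0.05,0.05,-0.3]
    - [0.05,0.05,-0.6]
    - [0.05,0.05,-0.8]
    - [0.05,0.05,-0.8]
  gripper: [0,0,0,0,0,0,0,0,0,0]

```text
time_s: 12.98
tcp_pos: [0.5823, 0.025, 0.355]
orientation: [0.005, -0.182, 0.983, -0.002]
force: [1.0, 0.2, 0.4]
opening: -0.0004
grip_force: 0.0
```

Call:
servo_tool:
  twist:
    - [0,0,0]
    - [0,0,0]
    - [0,0,0]
    - [0,0,0]
    - [0,0,0]
  xyz:
    - [0.3,0.9,0]
    - [0.3,0.9,0]
    - [0.3,0.9,0]
    - [0.3,0.9,0]
    - [0.3,0.9,0]
  gripper: [0,0,0,0,0]

```text
time_s: 13.6
tcp_pos: [0.4605, 0.1719, 0.349]
orientation: [0.0, -0.183, 0.983, -0.0]
force: [0.5, -0.2, 0.2]
opening: -0.0002
grip_force: 0.0
```

```bash
python3 - <<'E'
from h import *
s=cam("top"); save(s,"f2.png",(150,125,290,225),5)
m=big(masks(s)["white"],(225,135,262,180)); v,u=np.nonzero(m); p=pk(ray(s,np.c_[u,v],.024)*1000)
print(m.sum(),p.min(0).round(1),p.max(0).round(1)); r=cv2.minAreaRect(p.astype(np.float32)); print(r,manip.read_state()["tcp_pos"])
E
```

```text
302 [-68.5  -0.2] [ 2.6 72.1]
((-32.7887077331543, 36.15285873413086), (72.22722625732422, 71.02881622314453), 89.5798110961914) [0.46095351 0.17137907 0.34891945]
```

View pics/f2.png

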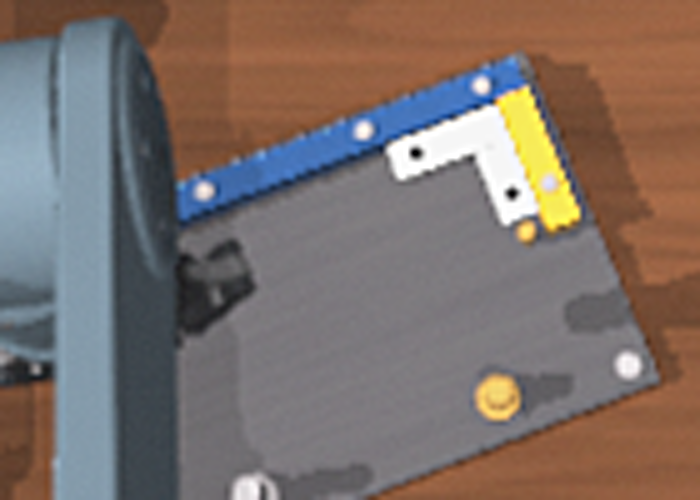

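The bracket sits flush in the corner: outer corner at (497,110), legs along the rail and the stop, and it measures square. The bush at (498,397) and bolt are standing and the hand is clear, so I hand in.

```bash
python3 -c "
from cell import manip
print(manip.sign_off())"
```

```text
the job is handed in; nothing more can be done
None
```

The bracket was pushed square to the rail and dragged along it into the corner pocket; my last top-camera picture shows it flush against rail and end stop with the hand clear. The job was handed in at about 14 s, and the hand-in returned no verdict.

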